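Pin the slide-out tray at its middle stay hole

TASK

The slide-out tray has been pulled out too far. Lift the steel stay arm by its upright grip tab, push the tray in with it, and drop the middle of the arm's three holes fully over the fixed peg so that the tray is held there; then let go. Do not touch the tools lying in the tray.

Things in the scene. Friction and masses are not known exactly. Their poses are not given: they have to be found in the camera images.
- tray (a joint): How far the grey steel tray (330 deep, 341 wide, rim 92 above the work surface) is pulled out, in m: 0 fully in, 0.19 fully out; slides level towards the robot, along -x of peg_foot. About 2 N moves it. 0.080 puts the middle hole over the peg (hole nearest the pivot: 0.050, nearest the grip tab: 0.110). Starts at 0.127 to 0.177.
- stay (a joint): Angle of the stay arm, in rad: 0 lying level and fully down (a stop), growing as its grip-tab end is lifted, at most 0.7. The hinge is free and level, across the tray's motion: the arm (0.30 kg) falls by itself. At the start it lies on top of the peg, at about 0.055 to 0.085.
- stay_pivot (a point): Hinge point of the stay arm at the tray's front right corner, 83 mm up; moves with the tray. x axis along the arm towards its grip tab (into the shelf), z up when it lies level. The arm is a flat steel bar 260 long, 30 wide, 6 thick, 4 mm outside the tray's right wall (wall top 6 mm above the bar's), with round 18 mm holes 70, 100 and 130 mm from the pivot.
- stay_middle_hole (a point): Centre of the middle hole, 100 mm from the pivot, in the underside half of the bar (3 mm below its mid-plane). Axes as the arm's.
- stay_tab (a point): Grasp point on the upright black plastic tab at the arm's free end: 44 long (along the arm), 14 thick, flat faces left and right, standing 60 mm up from the bar's top, free on both sides above the tray wall. The point lies 230 mm from the pivot along the arm, 41 mm above the bar's mid-plane, 22 mm below the tab's top, centred. Axes as the arm's.
- peg_foot (a point): On the axis of the fixed upright steel peg (12 mm diameter, blunt top), 80 mm above the work surface, level with the underside of the arm when that lies down; the peg's top is 12 mm higher. It stands on a fixed grey block (34 long, 76 high) that shows 25 mm out to the right of the arm. x axis into the shelf (away from the robot), y left, z up.
- board_edge (a point): Front lower edge of the fixed overhead shelf board, straight above the arm's line: 270 mm up, 125 mm beyond the peg. Axes as peg_foot. The board runs 165 mm on along x, 130 mm to the right and 400 to the left. With the middle hole on the peg the tab's centre stands 5 mm behind this edge, under the board, so the hand must lean back towards the robot 25 to 50 degrees from vertical.
- shelf: The fixed grey steel shelf that holds tray, peg and overhead board. Origin on the work surface under the peg, axes as peg_foot.
- tape_measure: Yellow-cased steel tape measure lying in the tray, 72 x 68 x 40. Origin at the centre of its underside. Leave alone.
- profile_gauge: Orange plastic profile gauge with a row of steel pins, 150 x 90 x 20, lying in the tray. Origin at the underside, mid-length. Leave alone.
- packer_box: Closed green plastic box of horseshoe packers, 129 x 86 x 50, in the tray. Origin at the centre of its underside. Leave alone.
- mallet: White rubber mallet with a wooden handle, about 220 long, head 54 diameter and 76 across, lying in the tray along its x, head to +x. Origin at the level of its underside. Leave alone.

How it is judged:
At the end, for the whole second after the job is handed in: The middle hole of the stay arm is over the peg (centres within 6 mm in plan; tray pulled out 72 to 88 mm), the arm lies fully down (within 0.02 rad of level) and the tray is at rest (horizontal distance between stay_middle_hole and peg_foot below 0.006 m and value of joint stay below 0.02 rad and value of joint tray between 0.072 and 0.088 m and velocity of joint tray between -0.01 and 0.01 m/s); the robot touches nothing.
It fails at once if the robot touches a tool in the tray (over 1 N) (contact force between any of the fingers, the arm and tape_measure above 1 N or contact force between any of the fingers, the arm and profile_gauge above 1 N or contact force between any of the fingers, the arm and packer_box above 1 N or contact force between any of the fingers, the arm and mallet above 1 N).
It also fails if it takes over 42 s, if anything falls off the work surface, if the arm or the gripper's body presses on something with over 40 N, if the wrist force passes 120 N, or if a joint passes its speed limit or range.

ROBOT

A 6-joint arm with a two-finger parallel gripper is mounted at the origin on the work surface. World frame = base frame: x ahead of the robot, y to its left, z up, the work surface at z = 0. Lengths are in m, angles in rad, forces in N, time in s.
With the tool pointing down it reaches from about 0.35 to 0.875 m from the base axis. Payload 15.5 kg.
Tool frame: the origin (TCP) lies midway between the tips of the shut fingers; the grasp point (between the pads) lies 19 mm behind it; y points along the fingers, z is the direction in which the jaws open and shut, and the axes are right-handed (so a half turn about y gives the same grasp; the last joint's range is limited). The gripper opens to 85 mm and grips with 20 to 120 N. Pads are 22 mm wide; open, the fingers measure 114 mm over their backs; the gripper's body (76 mm by 85 mm) begins 54 mm behind the grasp point. The pads swing forward as they close: fully open they stand 13 mm farther back than shut.
Start: joints at [1.22, 0.494, 1.345, -0, 1.302, -0.096], TCP at [0.158, 0.605, 0.231] pointing down, gripper open.
Joint ranges: [-2.91, 2.91], [-0.82, 2.16], [0.22, 2.67], [-1.22, 4.37], [0.12, 2.79], [-3.08, 3.08]. Speed limits (rad/s): [1.89, 1.89, 2.57, 3.01, 3.01, 3.01].

INTERFACE

Orientations are given as a 3x3 rotation matrix whose columns are the frame's x, y, z axes.
In Python, from plant import ctrl gives the robot as it stands.
- The arm moves only by the tool carry_out, never from a script. Its argument "targets" is a list of rows, each a list of 2 entries, a list of its own where there are three numbers: the shift along the tool's x, y, z in mm, then the turn about the tool's y in degrees. A call has 1 to 20 rows; each row is the pose to reach, as a shift and turn from the pose measured when the call began, along the tool's axes at that moment; what a row does not reach only later rows make up. A row lasts 1/10 s, in which the tool goes at most 50 mm and 8.59 degrees, less where a joint would pass 70% of its speed; a pose out of reach is approached as far as the arm can. A call with a gripper value outside its range is refused whole. "gripper" is the closure in counts, from 0 (fully open) to 255 (shut), set as the call begins (left out, the last holds). The fingers move at their own pace and stop on an object; the grip force is fixed at half the most. Time passes only in rows, so rows that repeat a pose let the fingers close. It gives the time, the measured TCP pose, the force and the opening at its end, in the units of the state.
- ctrl.state(): the state, without advancing time (a new reading comes with each control period).
- ctrl.snapshot(name): name is "scene" or "top" or "wrist"; returns a dict with "image" (384x512x3 uint8, red, green, blue), "vertical_fov" (degrees; the focal length in pixels is half the picture's height over the tangent of half this angle, whatever the lens; pixels are square), "cx", "cy" (the principal point, pixels), "k1" (the pictures are not rectified: a ray, as slopes to the right and down, at radius r is drawn at 1 + k1 r^2 times it, then the intrinsics apply), "rvec" (rotation vector, rad) and "tvec" (3), from world to camera coordinates, as OpenCV has them; the wrist camera has in their place "tool_from_camera" (4x4, takes a point from camera to tool coordinates, whose origin is the TCP and whose axes are the tool frame's). Camera axes: x right, y down, z forward; pixel columns grow to the right and rows downward; lengths in m; the calibration is good to about 2 mm. A picture is of the moment at which its call begins: read the wrist's pose just before it. There is no depth.
- ctrl.close_job(): hands the job in, once; it reports no verdict.
Trained networks look in the newest picture that a camera, given by its name, has taken for a name from the list of things; names that differ only in an ending like _2 or _b are one class to them, and where a whole thing is asked for, a point or a joint stands for the part that bears it (a point fixed in the world has none). Each returns a list of dicts, best first, with "p" (0 to 1); they miss things now and then, are a little off and sometimes report something else, mostly with a low value. They report only what shows in the picture. A call takes as long as a camera call.
- ctrl.outline_of(camera, thing): "region" (384x512 bool, what is visible of it).
- ctrl.spot_point(camera, thing): "xyz" ([x, y, z] in m, in world coordinates, good to about 4 mm: a listed point, or the origin of a listed thing).
The state is a dict: "clock": time; "joint_pos": joint angles; "qd": joint speeds; "effort": joint torques, N m; "position": TCP position; "tcp_rot": TCP orientation; "wrist_force": force on the tool from outside, world axes, zero at the start; "ft_torque": the same for the moment, N m; "width": finger opening in m.
Only numpy, scipy, OpenCV 4.12 (cv2) and the standard library are available. Lean on these libraries where they do the work, as an engineer would, in place of code of your own. Each camera call takes 0.05 s, during which the arm holds its last target.

## Working session

There is one attempt and no reset: what is moved stays moved. The work goes in short steps, Python scripts to look and compute and a tool call to move; the robot and the scene stay as the last step left them, time stands still between calls to the robot, and variables do not carry over. Pictures are saved under pics/ and viewed, and the job is handed in when it is done.

Besides the shell and the picture viewer there is one more tool, called after "Call:" by a JSON object that holds its "name" and its "arguments". carry_out: Moves the arm, as the interface text tells. Its arguments: {"type":"object","properties":{"targets":{"type":"array"},"gripper":{"type":"number"}},"required":["targets"]}

```bash
mkdir -p pics; ls; cat > look.py <<'E'
import cv2,numpy as np
from plant import ctrl
def snap(cam,fn):
    s=ctrl.snapshot(cam); cv2.imwrite('pics/'+fn,s['image'][:,:,::-1].copy()); return s
E
python3 - <<'E'
from look import *
st=ctrl.state(); print(st)
for c in ['scene','top','wrist']:
    s=snap(c,c+'0.png'); print(c,{k:v for k,v in s.items() if k!='image'})
    for t in ['stay_pivot','stay_middle_hole','stay_tab','peg_foot','board_edge','shelf','tape_measure','profile_gauge','packer_box','mallet']:
        for r in ctrl.spot_point(c,t)[:2]: print(c,t,np.round(r['xyz'],4),round(r['p'],2))
E
```

```text
pics
{'clock': 0.0, 'joint_pos': array([ 1.21948785e+00,  4.94186977e-01,  1.34614909e+00,  1.45174592e-05,
        1.30250338e+00, -9.54704359e-02]), 'qd': array([ 1.36417083e-03, -2.77400253e-05, -1.07407722e-03,  9.16570231e-04,
       -9.70747412e-04, -3.54634954e-04]), 'effort': array([ 7.17552466e-04, -8.82186770e+01, -3.83867383e+01, -3.09807297e-05,
        1.02316862e-02,  2.03230098e-05]), 'position': array([0.15800654, 0.60431443, 0.23069182]), 'tcp_rot': array([[ 9.67450558e-01, -4.42196835e-04,  2.53059720e-01],
       [-2.53060072e-01, -1.16582303e-03,  9.67449865e-01],
       [-1.32780418e-04, -9.99999223e-01, -1.23977850e-03]]), 'wrist_force': array([-0.07411983, -0.28592282, -0.04505919]), 'ft_torque': array([-0.06578379, -0.02041383,  0.03463136]), 'width': 0.08516908005876149}
scene {'vertical_fov': 57.26596561037279, 'cx': 262.9861637730292, 'cy': 198.44546912121996, 'k1': -0.09624079260922735, 'rvec': array([ 2.57843156,  0.5831726 , -0.14399182]), 'tvec': array([-0.57341325, -0.0500175 ,  0.87362774])}
scene stay_pivot [ 0.3484 -0.0147  0.0822] 0.72
scene stay_m
[... 888 characters left out ...]
 0.75
top profile_gauge [0.4313 0.2077 0.0391] 0.59
top packer_box [0.5177 0.1203 0.0368] 0.59
top packer_box [0.3801 0.075  0.0391] 0.23
top mallet [0.4247 0.3004 0.0404] 0.82
wrist {'vertical_fov': 64.41170021417953, 'cx': 257.51592523436847, 'cy': 190.97517868110003, 'k1': -0.0584097509153463, 'tool_from_camera': array([[ 3.35425806e-04,  9.44748717e-01,  3.27795286e-01,
        -8.52956642e-02],
       [ 1.29970897e-03, -3.27795439e-01,  9.44747829e-01,
        -1.41415139e-01],
       [ 9.99999099e-01,  1.09145669e-04, -1.33784943e-03,
        -1.04972630e-03],
       [ 0.00000000e+00,  0.00000000e+00,  0.00000000e+00,
         1.00000000e+00]])}
wrist mallet [0.4288 0.2989 0.0391] 0.62
```

View pics/scene0.png

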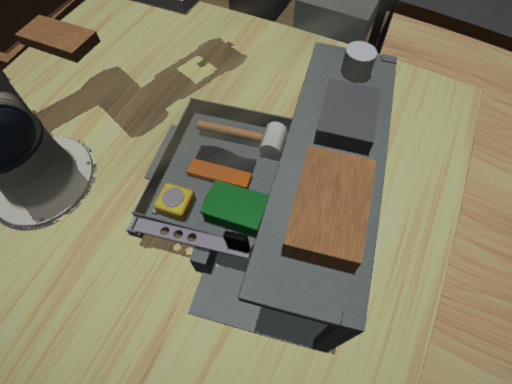

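View pics/top0.png

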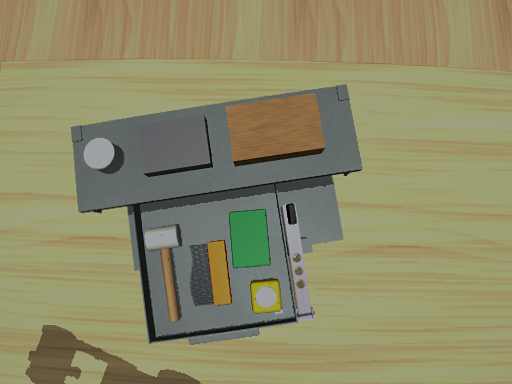

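View pics/wrist0.png

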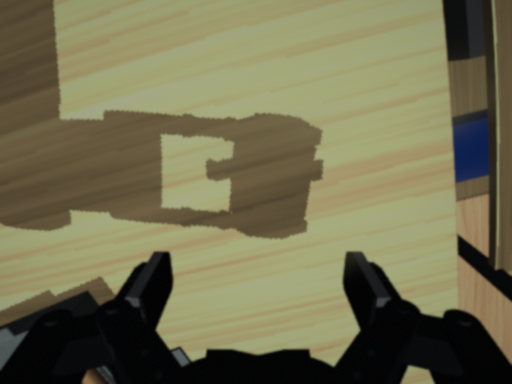

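The scene picture shows the tray with the stay arm along its near side: holes around (165–190, 235), tab at (236, 241), board just beyond it. In the top picture the arm runs from (305, 317) to the tab at (290, 213). The tools are well to its left.

The moves only allow a turn about the finger axis, so the hand can't lean. Instead I'll:
1. Grip the tab vertically, a little towards the robot.
2. Lift it high, which swings the tab back from the board.
3. Push the tray in, then release so the arm falls over the peg.

First I'll move above the tab.

Call:
{"name": "carry_out", "arguments": {"targets": [[[536,0,-463],-24.4],[[536,0,-463],-24.4],[[536,0,-463],-24.4],[[536,0,-463],-24.4],[[536,0,-463],-24.4],[[536,0,-463],-24.4],[[536,0,-463],-24.4],[[536,0,-463],-24.4],[[536,0,-463],-24.4],[[536,0,-463],-24.4],[[536,0,-463],-24.4],[[536,0,-463],-24.4],[[536,0,-463],-24.4],[[536,0,-463],-24.4],[[536,0,-463],-24.4],[[536,0,-463],-24.4],[[536,0,-463],-24.4],[[536,0,-463],-24.4]], "gripper": 0}}

```text
clock: 3.45
position: [0.5588, 0.0223, 0.2313]
tcp_rot: [[0.985, -0.0, -0.17], [0.17, 0.0, 0.985], [-0.0, -1.0, 0.0]]
wrist_force: [0.9, 0.2, -0.7]
width: 0.0856
```

```bash
python3 - <<'E'
from look import *
st=ctrl.state(); print(st['clock'],st['position'],st['tcp_rot'],st['joint_pos'])
snap('wrist','w1.png')
for t in ['stay_pivot','stay_middle_hole','stay_tab','peg_foot','board_edge']:
    for r in ctrl.spot_point('wrist',t)[:2]: print(t,np.round(r['xyz'],4),round(r['p'],2))
E
```

```text
3.45 [0.55877877 0.02226329 0.23130864] [[ 9.85389871e-01 -4.57019834e-04 -1.70313224e-01]
 [ 1.70313357e-01  2.69210109e-04  9.85389917e-01]
 [-4.04492694e-04 -9.99999859e-01  3.43113496e-04]] [-6.71012085e-02  4.01323820e-01  1.50956304e+00  2.52375768e-04
  1.23117985e+00 -1.80912927e+00]
stay_middle_hole [ 0.4522 -0.002   0.0893] 0.73
stay_tab [0.5682 0.0212 0.1429] 0.94
```

View pics/w1.png

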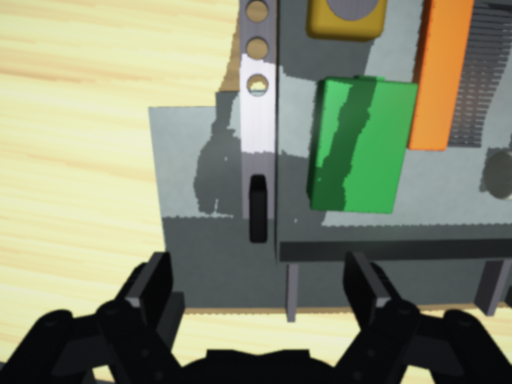

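The wrist picture shows the tab at (258, 208) and the holes at (258, 12), (258, 48) and (258, 85). The bar is aligned with the tool. Next I'll fit pivot and peg by projecting the model onto the picture.

```bash
cat >> look.py <<'E'
def cam(s,st):
    f=s['image'].shape[0]/2/np.tan(np.radians(s['vertical_fov'])/2)
    if 'rvec' in s:
        R=cv2.Rodrigues(np.array(s['rvec']))[0]; t=np.array(s['tvec'])
    else:
        T=np.array(s['tool_from_camera']); Rw=st['tcp_rot']@T[:3,:3]; c=st['position']+st['tcp_rot']@T[:3,3]
        R=Rw.T; t=-R@c
    K=np.array([[f,0,s['cx']],[0,f,s['cy']],[0,0,1]]); d=np.array([s['k1'],0,0,0,0.])
    return K,d,R,t
def proj(C,P):
    K,d,R,t=C; return cv2.projectPoints(np.array(P,float).reshape(-1,1,3),cv2.Rodrigues(R)[0],t,K,d)[0].reshape(-1,2)
def back(C,uv,z):
    K,d,R,t=C; n=cv2.undistortPoints(np.array(uv,float).reshape(-1,1,2),K,d).reshape(-1,2)
    r=np.c_[n,np.ones(len(n))]@R; c=-R.T@t
    return c+r*((np.atleast_1d(z)-c[2])/r[:,2])[:,None]
E
python3 - <<'E'
from look import *
st=ctrl.state(); 
for c in ['wrist','scene','top']:
    s=ctrl.snapshot(c); C=cam(s,st)
    u=np.array([np.cos(.171),np.sin(.171),0]);v=np.array([-u[1],u[0],0])
    if c=='wrist': box,k=(140,0,150,260),4
    elif c=='scene': box,k=(120,200,160,90),5
    else: box,k=(250,190,110,140),4
    if c=='wrist': print(back(C,[[258,12],[258,48],[258,85],[228,92]],[.0905,.0925,.0945,.076]).round(4))
    im=s['image'][:,:,::-1].copy()
    x,y,w,h=box; big=cv2.resize(im[y:y+h,x:x+w],None,fx=k,fy=k,interpolation=cv2.INTER_CUBIC)
    peg=np.array([.4935,.0135,0])
    blk=[peg+a*u*.017+b*v+np.array([0,0,.076]) for a,b in [(-1,-.04),(1,-.04),(1,0),(-1,0)]]
    q=((proj(C,blk)-[x,y]+.5)*k).astype(int); cv2.polylines(big,[q],True,(0,0,255),1)
    pv=np.array([.3475,-.0155,.083]); th=.08
    hs=[pv+r*(u*np.cos(th)+[0,0,np.sin(th)])+np.array([0,0,.003]) for r in (0,70,100,130)for r in [r/1000]]
    for p in ((proj(C,hs)-[x,y]+.5)*k).astype(int): cv2.circle(big,tuple(int(i) for i in p),3,(0,0,255),-1)
    print(big.shape); big=cv2.resize(big,None,fx=min(1,600/big.shape[0],800/big.shape[1]),fy=min(1,600/big.shape[0],800/big.shape[1]));cv2.imwrite(f'pics/z1_{c}.png',big)
E
```

```text
[[ 0.4167 -0.0036  0.0905]
 [ 0.4445  0.0012  0.0925]
 [ 0.4741  0.0063  0.0945]
 [ 0.4849 -0.0202  0.076 ]]
(1040, 600, 3)
(450, 800, 3)
(560, 440, 3)
```

View pics/z1_wrist.png

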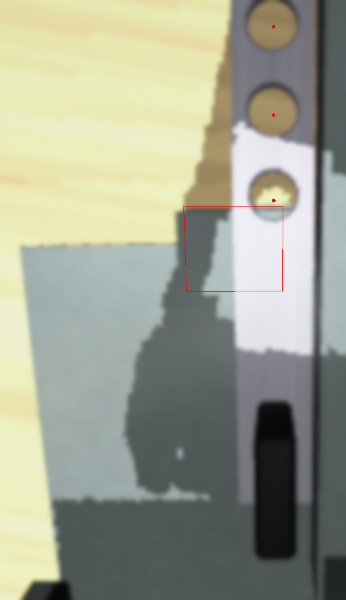

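View pics/z1_scene.png

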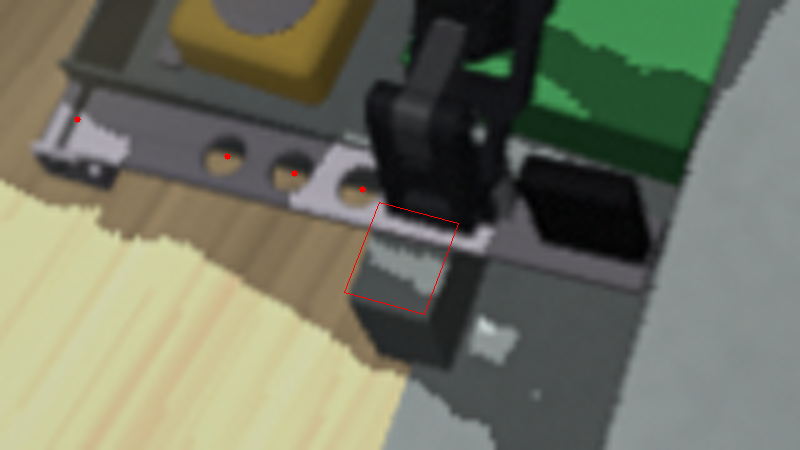

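View pics/z1_top.png

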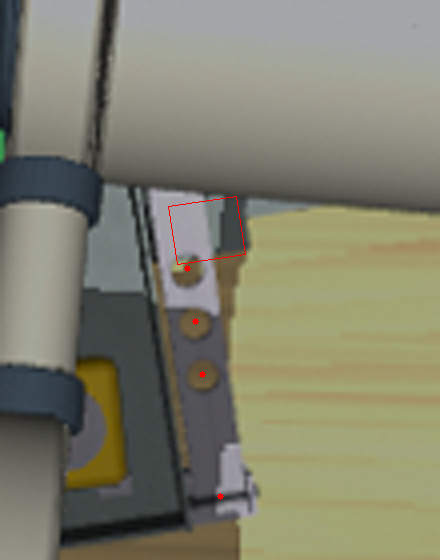

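The overlays fit to within about 2 mm. The block's front edge is about 1.5 mm further in than I predicted, and the holes are about 1.5 mm nearer. That puts the tray at about 0.131. Now I'll go down and grip.

Call:
{"name": "carry_out", "arguments": {"targets": [[[0,35,-1],0],[[0,70,-1],0],[[0,95,-1],0],[[0,110,-1],0],[[0,110,-1],0],[[0,110,-1],0]], "gripper": 0}}

```text
clock: 4.5
position: [0.5599, 0.0203, 0.1217]
tcp_rot: [[0.986, 0.0, -0.169], [0.169, -0.0, 0.986], [0.0, -1.0, -0.0]]
wrist_force: [-0.2, 0.3, -0.9]
width: 0.085
```

Call:
{"name": "carry_out", "arguments": {"targets": [[[0,0,0],0],[[0,0,0],0],[[0,0,0],0],[[0,0,0],0],[[0,0,0],0],[[0,0,0],0],[[0,0,0],0],[[0,0,0],0],[[0,0,0],0],[[0,0,0],0]], "gripper": 255}}

```text
clock: 5.5
position: [0.5594, 0.0224, 0.122]
tcp_rot: [[0.985, -0.0, -0.17], [0.17, 0.003, 0.985], [0.0, -1.0, 0.003]]
wrist_force: [-2.5, 23.2, 6.8]
width: 0.013
```

```bash
python3 - <<'E'
from look import *
st=ctrl.state(); print(st['clock'],st['position'],st['width'],st['wrist_force'])
snap('wrist','w2.png')
snap('scene','s2.png')
E
```

```text
5.5 [0.55937997 0.02244236 0.12197063] 0.013036005619054804 [-2.48583638 23.17878256  6.76372267]
```

View pics/w2.png

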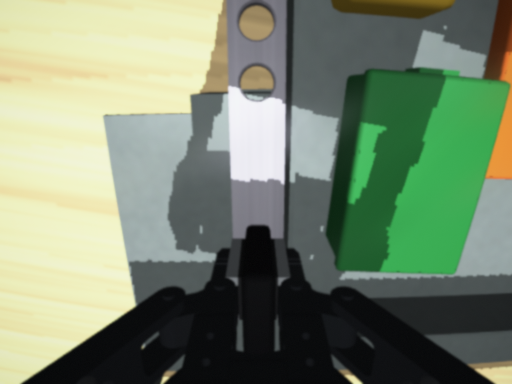

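View pics/s2.png

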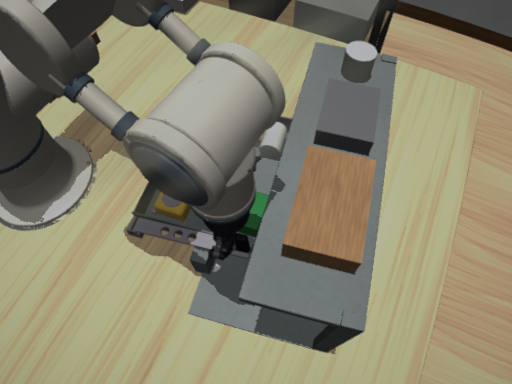

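The tab is gripped (opening 13 mm). In the wrist picture the bar is centred under the fingers. Lifting straight up draws the tray in by about the amount needed, because the arm's horizontal reach shrinks as it rises.

Call:
{"name": "carry_out", "arguments": {"targets": [[[0,-6,0],0],[[0,-14,0],0],[[0,-22,0],0],[[0,-30,0],0],[[0,-38,0],0],[[0,-46,0],0],[[0,-54,0],0],[[0,-62,0],0],[[0,-70,0],0],[[0,-78,0],0],[[0,-84,0],0],[[0,-90,0],0],[[0,-90,0],0],[[0,-90,0],0]], "gripper": 255}}

```text
clock: 7.0
position: [0.56, 0.0227, 0.2129]
tcp_rot: [[0.985, 0.001, -0.17], [0.17, 0.004, 0.985], [0.002, -1.0, 0.004]]
wrist_force: [1.7, 7.1, -2.4]
width: 0.0132
```

```bash
python3 - <<'E'
from look import *
st=ctrl.state(); print(st['clock'],st['position'],st['width'],st['wrist_force'])
for c in ['wrist','scene','top']:
    s=snap(c,c[0]+'3.png')
    for t in ['stay_pivot','stay_middle_hole','stay_tab','peg_foot']:
        for r in ctrl.spot_point(c,t)[:1]: print(c,t,np.round(r['xyz'],4),round(r['p'],2))
E
```

```text
7.0 [0.55998918 0.02272904 0.21289708] 0.013245230323252399 [ 1.70028686  7.09134938 -2.36701543]
wrist stay_middle_hole [0.4871 0.0081 0.1307] 0.64
wrist stay_tab [0.5687 0.0192 0.2356] 0.72
wrist peg_foot [0.4962 0.0097 0.0808] 0.42
scene stay_pivot [ 0.3962 -0.0064  0.0837] 0.69
scene stay_middle_hole [0.4795 0.0084 0.1324] 0.62
scene stay_tab [0.5704 0.0253 0.2367] 0.91
scene peg_foot [0.4972 0.0102 0.0845] 0.5
top stay_pivot [ 0.3961 -0.006   0.0795] 0.76
top stay_middle_hole [0.4836 0.0071 0.1307] 0.59
```

View pics/w3.png

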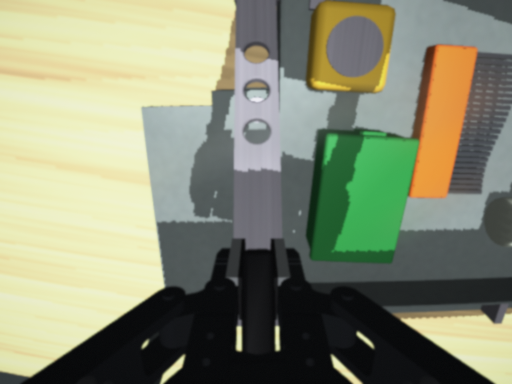

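View pics/s3.png

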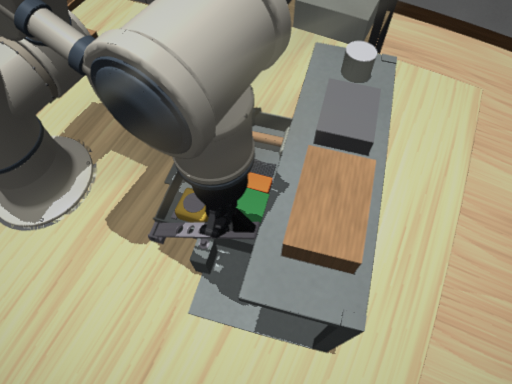

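View pics/t3.png

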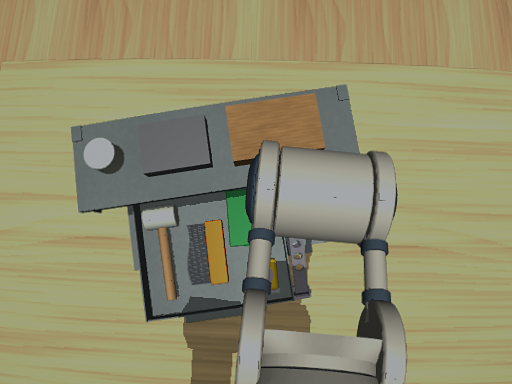

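The arm is lifted and the tray drawn in to about 0.081 by the networks. In the wrist picture the holes are at (257, 52), (257, 92) and (257, 131). I'll check more precisely with overlays.

```bash
cat > ov.py <<'E'
from look import *
import sys
# project candidate model; args: pivot along-offset t relative peg, theta, tag
def overlay(tag,peg,d,th,cams):
    st=ctrl.state()
    u=np.array([np.cos(.171),np.sin(.171),0]);v=np.array([-u[1],u[0],0]);zz=np.array([0,0,1.])
    for c in cams:
        s=ctrl.snapshot(c); C=cam(s,st); x,y,w,h,k={'wrist':(150,0,200,170,4),'scene':(140,190,130,95,6),'top':(270,220,60,90,6)}[c]
        big=cv2.resize(s['image'][y:y+h,x:x+w,::-1],None,fx=k,fy=k,interpolation=cv2.INTER_CUBIC)
        P=lambda X:((proj(C,X)-[x,y]+.5)*k).astype(int)
        cv2.polylines(big,[P([peg+a*u*.017+b*v+.076*zz for a,b in [(-1,-.04),(1,-.04),(1,0),(-1,0)]])],True,(0,0,255),1)
        a=np.linspace(0,2*np.pi,25)
        for z in (.076,.092): cv2.polylines(big,[P([peg+.006*(u*np.cos(t)+v*np.sin(t))+z*zz for t in a])],True,(255,0,0),1)
        pv=peg-d*u+.083*zz; e=u*np.cos(th)+zz*np.sin(th); n=-u*np.sin(th)+zz*np.cos(th)
        for r in (.07,.1,.13): cv2.polylines(big,[P([pv+r*e+.003*n+.009*(e*np.cos(t)+v*np.sin(t)) for t in a])],True,(0,200,0),1)
        p=P([pv,pv-.015*v,pv+.015*v])
        cv2.line(big,tuple(map(int,p[1])),tuple(map(int,p[2])),(0,200,255),1)
        cv2.imwrite(f'pics/{tag}_{c}.png',big)
E
python3 - <<'E'
from ov import *
overlay('o3',np.array([.495,.0130,0]),.1015,.54,['wrist','scene','top'])
E
```

```text
(no output)
```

View pics/o3_wrist.png

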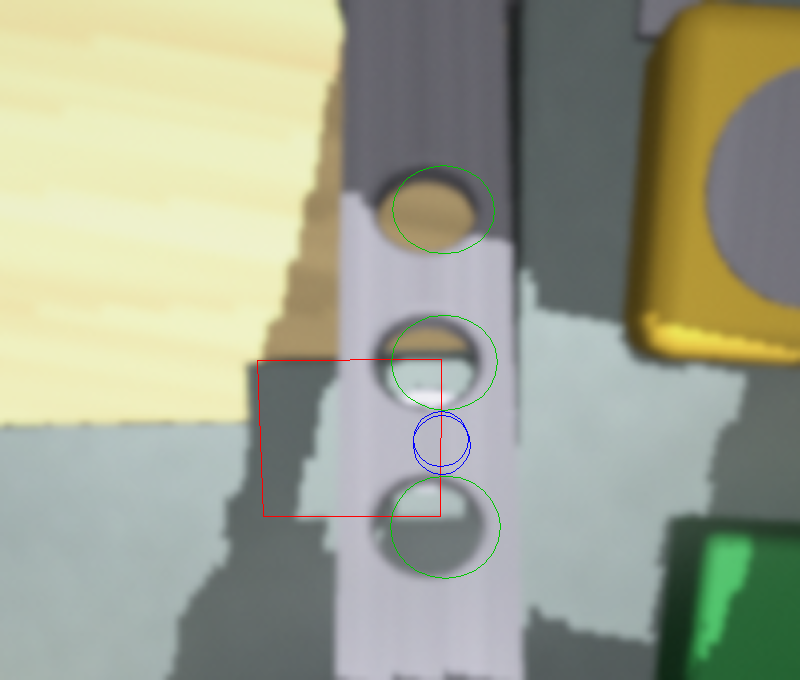

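View pics/o3_scene.png

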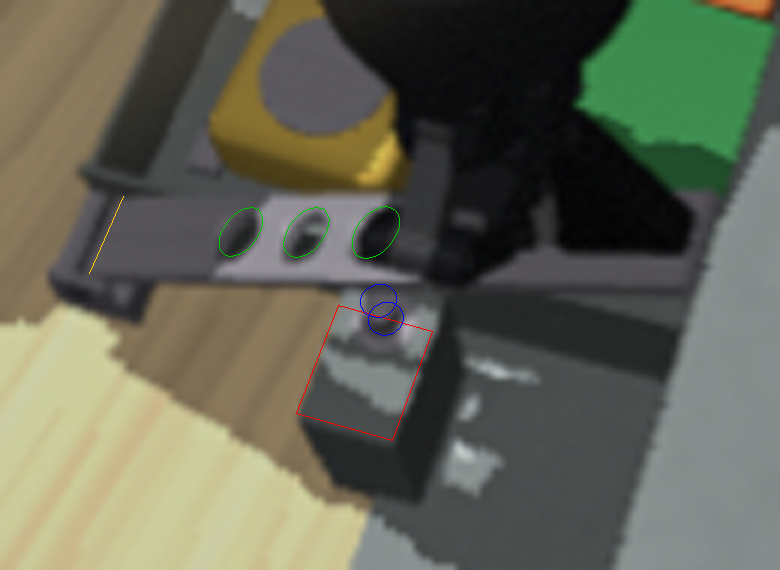

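View pics/o3_top.png

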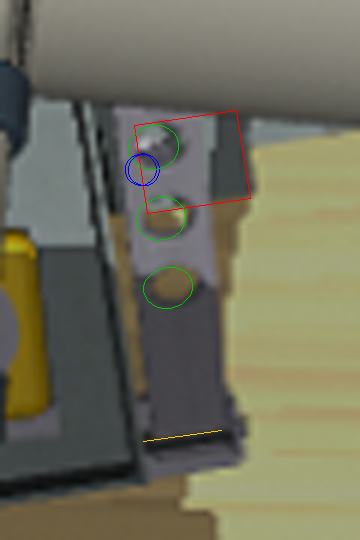

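```bash
cat > fit.py <<'E'
from ov import *
from scipy.optimize import least_squares
u=np.array([np.cos(.171),np.sin(.171),0]);v=np.array([-u[1],u[0],0]);zz=np.array([0,0,1.])
E
python3 - <<'E'
from fit import *
st=ctrl.state(); S={c:ctrl.snapshot(c) for c in ['wrist','scene']}; C={c:cam(S[c],st) for c in S}
obs={'wrist':(np.array([[425,210],[426,363],[428,528]])/4-.5+[150,0]),'scene':(np.array([[241,232],[306,233],[376,232]])/6-.5+[140,190])}
def res(p,cs):
    x,y,th=p; pv=np.array([x,y,.083]); e=u*np.cos(th)+zz*np.sin(th); n=-u*np.sin(th)+zz*np.cos(th)
    return np.concatenate([(proj(C[c],[pv+r*e+.003*n for r in (.07,.1,.13)])-obs[c]).ravel() for c in cs])
for cs in (['wrist'],['scene'],['wrist','scene']):
    r=least_squares(res,[.396,-.006,.54],args=(cs,)); d=np.array([.4954,.0105,0])-[*r.x[:2],0]; print(cs,r.x.round(4),'cost',r.cost,'d',d@u,'lat',d@v, r.fun.round(1))
overlay('o4',np.array([.4954,.0105,0]),.1015,.54,['wrist','scene','top'])
s=S['scene']['image'][230:275,185:225,::-1]; cv2.imwrite('pics/peg.png',cv2.resize(s,None,fx=13,fy=13,interpolation=cv2.INTER_CUBIC))
w=S['wrist']['image'][60:160,190:280,::-1]; cv2.imwrite('pics/pegw.png',cv2.resize(w,None,fx=6,fy=6,interpolation=cv2.INTER_CUBIC))
E
```

```text
['wrist'] [ 0.3953 -0.0074  0.533 ] cost 0.12275667763568224 d 0.10170601687497695 lat 0.0005556234398536426 [ 0.3 -0.   0.1  0.  -0.4 -0. ]
['scene'] [ 0.3954 -0.0044  0.5443] cost 0.016603205106076917 d 0.10107628447481701 lat -0.0023616010556982312 [ 0.   0.   0.1 -0.1 -0.1  0.1]
['wrist', 'scene'] [ 0.3975 -0.0067  0.5754] cost 2.2351740590025853 d 0.09939705977224651 lat 0.0003360513353902888 [ 0.6  0.6  0.4  0.1 -0.  -0.1 -0.5  0.9 -0.7  0.6 -1.1  0.6]
```

View pics/peg.png

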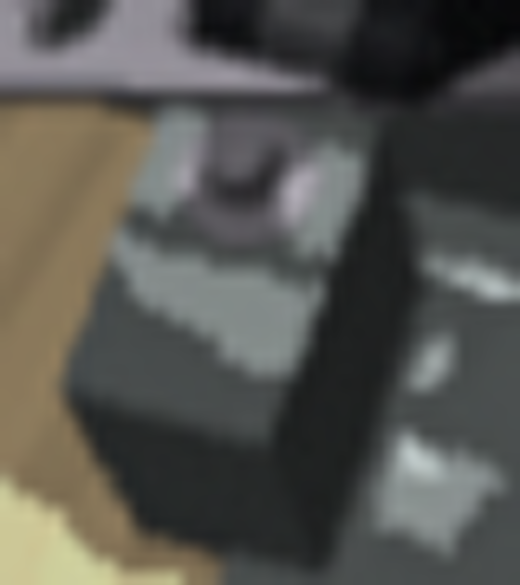

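View pics/pegw.png

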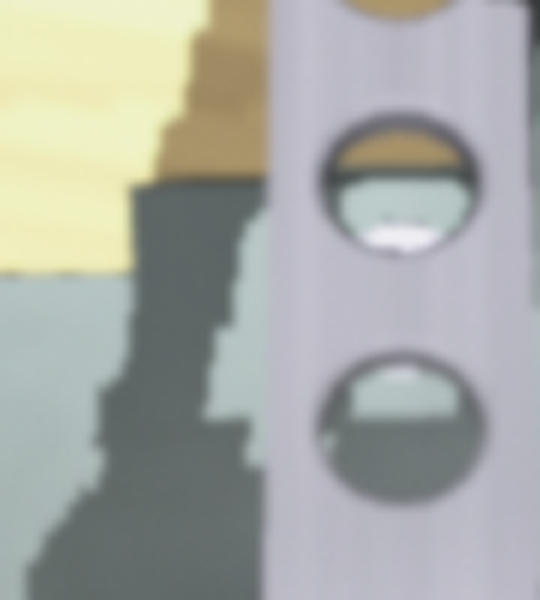

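View pics/o4_scene.png

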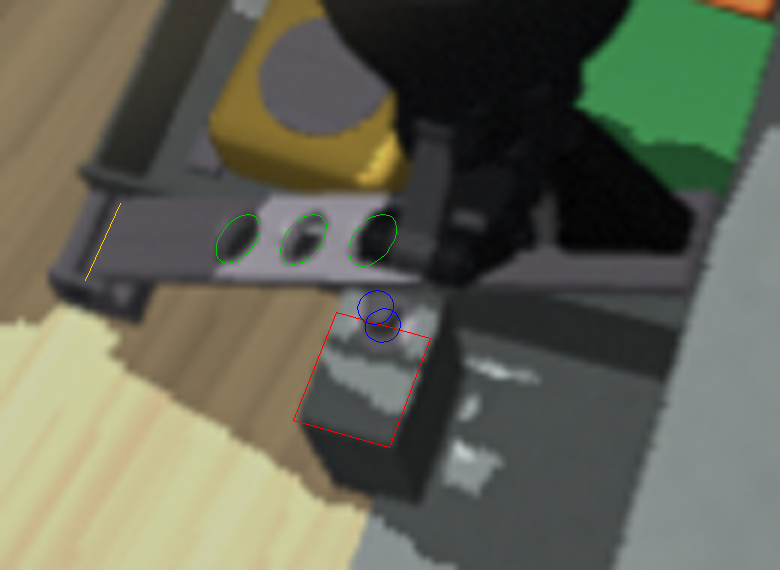

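View pics/o4_wrist.png

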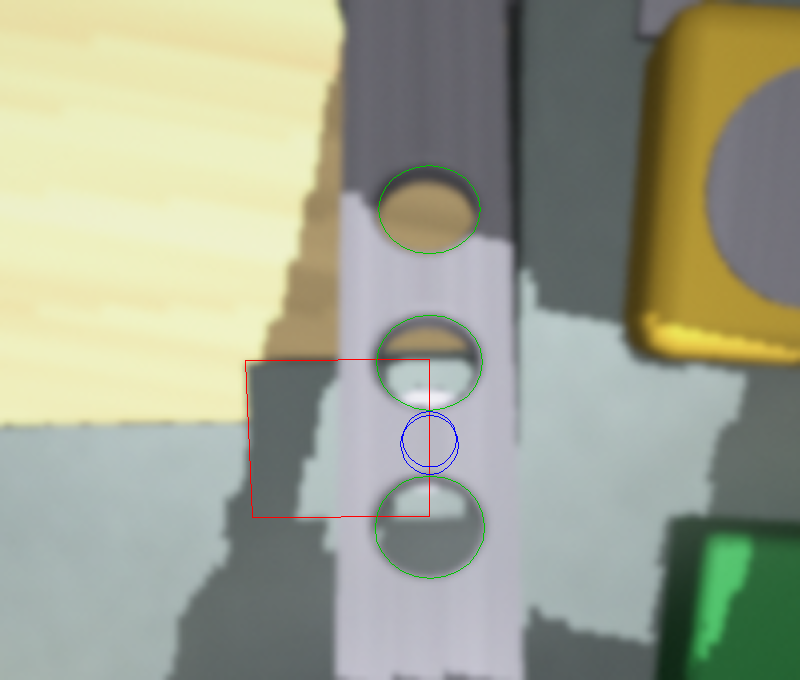

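The wrist overlay fits the holes and block edges well, with the hole-to-peg spacing about 1.7 mm long; the scene view says about 3.5 mm. I'll push 2 mm further, then open the fingers and let the arm fall.

Call:
{"name": "carry_out", "arguments": {"targets": [[[1,0,0],0],[[2,0,0],0],[[2,0,0],0],[[2,0,0],0]], "gripper": 255}}

```text
clock: 8.55
position: [0.5622, 0.0231, 0.213]
tcp_rot: [[0.985, 0.002, -0.17], [0.17, 0.004, 0.985], [0.002, -1.0, 0.004]]
wrist_force: [-0.6, 3.6, -5.2]
width: 0.0132
```

```bash
python3 - <<'E'
from fit import *
overlay('o5',np.array([.4954,.0105,0]),.1000,.535,['wrist','scene'])
E
```

```text
(no output)
```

View pics/o5_wrist.png

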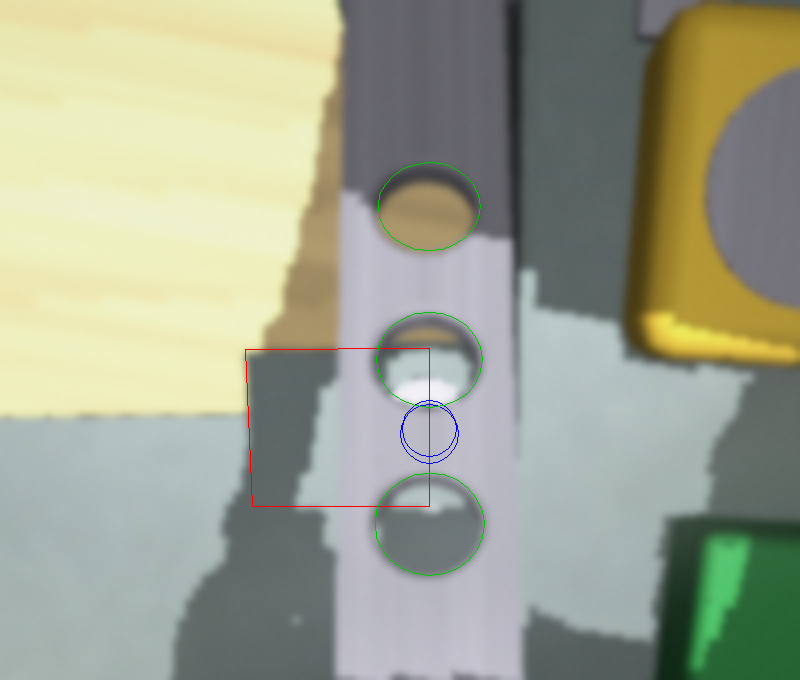

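The bright patches in holes 2 and 3 are the two ends of the collar at the peg's foot. It spans rows 378 to 495 in the zoom, and its centre is within 1 mm of the modelled peg. The spacing is about 100 mm, so I'll release.

Call:
{"name": "carry_out", "arguments": {"targets": [[[0,0,0],0],[[0,0,0],0],[[0,0,0],0],[[0,0,0],0],[[0,0,0],0],[[0,0,0],0],[[0,0,0],0],[[0,0,0],0],[[0,0,0],0],[[0,0,0],0]], "gripper": 0}}

```text
clock: 9.65
position: [0.5621, 0.0231, 0.213]
tcp_rot: [[0.985, 0.002, -0.17], [0.17, 0.004, 0.985], [0.002, -1.0, 0.004]]
wrist_force: [0.3, -0.6, 0.7]
width: 0.0853
```

```bash
python3 - <<'E'
from fit import *
st=ctrl.state(); print(st['clock'],st['position'],st['wrist_force'])
for c in ['wrist','scene']:
    s=snap(c,c[0]+'6.png')
    for t in ['stay_pivot','stay_middle_hole','stay_tab','peg_foot']:
        for r in ctrl.spot_point(c,t)[:1]: print(c,t,np.round(r['xyz'],4),round(r['p'],2))
overlay('o6',np.array([.4954,.0105,0]),.1000,.0,['wrist','scene'])
E
```

```text
9.65 [0.56213981 0.02312959 0.21297044] [ 0.29930029 -0.5851835   0.72750382]
wrist stay_middle_hole [0.5015 0.0106 0.0818] 0.78
wrist stay_tab [0.6235 0.0282 0.1212] 0.86
wrist peg_foot [0.4972 0.0095 0.0812] 0.62
scene stay_pivot [ 0.3992 -0.008   0.0829] 0.91
scene stay_middle_hole [0.494  0.0157 0.0822] 0.7
```

View pics/w6.png

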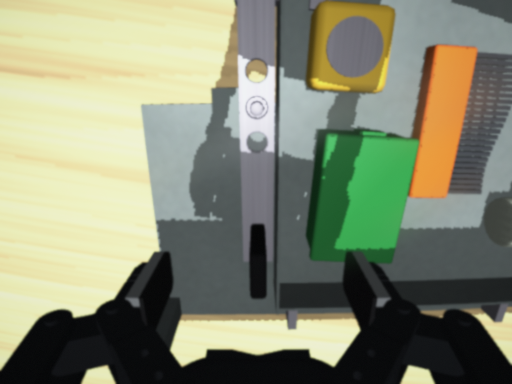

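View pics/o6_wrist.png

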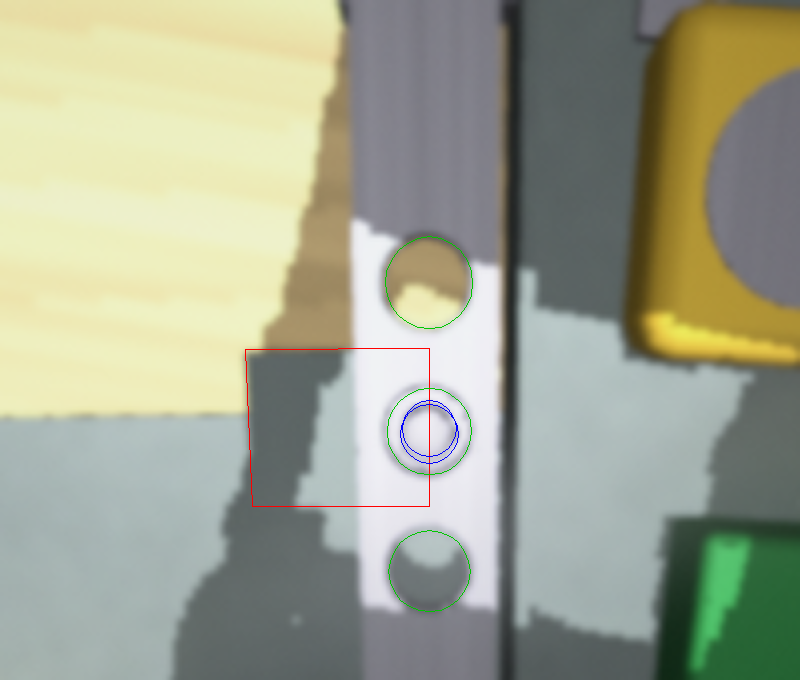

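View pics/o6_scene.png

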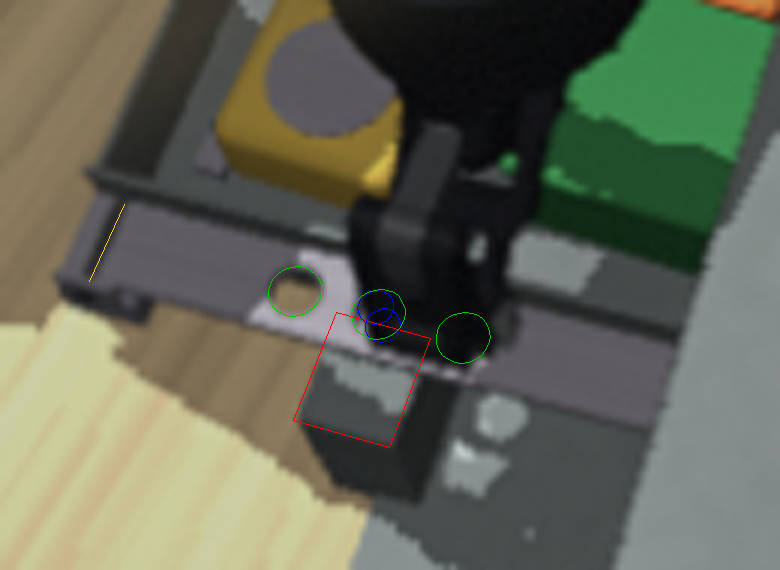

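The wrist picture shows the peg centred in the middle hole at (257, 107), and the arm fits the level model. I'll back off clear and check again.

Call:
{"name": "carry_out", "arguments": {"targets": [[[-30,0,0],0],[[-70,-10,0],0],[[-110,-20,0],0],[[-150,-20,0],0],[[-150,-20,0],0],[[-150,-20,0],0]], "gripper": 0}}

```text
clock: 10.85
position: [0.4141, -0.0025, 0.233]
tcp_rot: [[0.986, 0.003, -0.169], [0.169, 0.004, 0.986], [0.003, -1.0, 0.003]]
wrist_force: [0.3, -0.6, 0.2]
width: 0.0854
```

```bash
python3 - <<'E'
from fit import *
st=ctrl.state(); print(st['clock'],st['position'],st['wrist_force'])
overlay('o7',np.array([.4962,.0107,0]),.1000,.0,['scene'])
for t in ['stay_pivot','stay_middle_hole','stay_tab','peg_foot']:
    for r in ctrl.spot_point('scene',t)[:1]: print(t,np.round(r['xyz'],4),round(r['p'],2))
E
```

```text
10.85 [ 0.41412917 -0.00254581  0.23301606] [ 0.32683999 -0.56221326  0.22654151]
stay_pivot [ 0.3968 -0.0066  0.0843] 0.89
stay_middle_hole [0.4959 0.0101 0.0813] 0.84
peg_foot [0.4797 0.3128 0.038 ] 0.6
```

View pics/o7_scene.png

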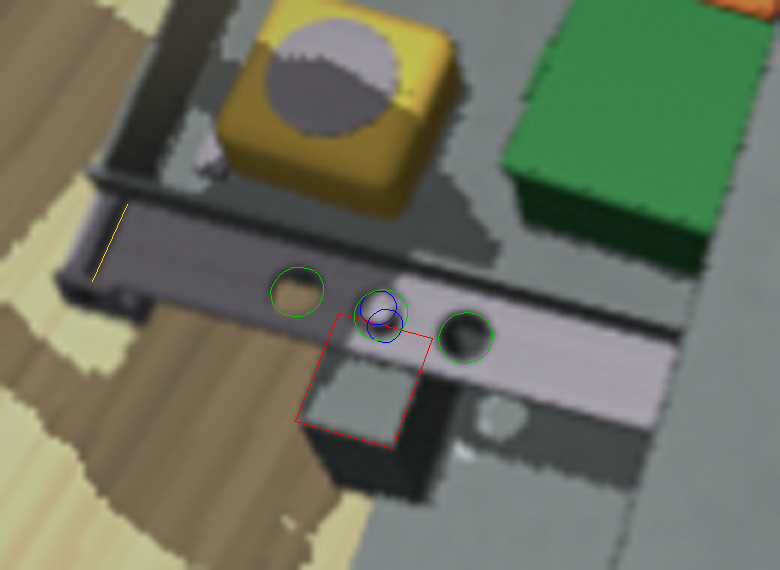

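The scene picture shows the peg standing through the middle hole, at (380, 312) in the zoom. The arm lies level on its stop and the hand is clear, so I'm handing in.

```bash
python3 - <<'E'
from plant import ctrl
print(ctrl.close_job())
E
```

```text
the job is handed in; nothing more can be done
None
```

The middle hole of the stay arm is over the peg, the arm lies level and the tray is held there. The job is handed in; it gave no verdict.

**What I did:** The moves couldn't lean the hand back, so I kept it vertical. I gripped the tab about 10 mm towards the robot, to keep the hand clear of the board. Lifting it straight up about 90 mm (arm at roughly 0.54 rad) drew the tray in. I pushed 2 mm further, opened the fingers so the arm fell over the peg, and backed the hand off. That took about 11 s of the 42 s allowed. At no point was the hand meant to come near the tools.

**Last checks:**
- **Fit:** The wrist picture after the drop showed the peg centred in the middle hole. The scene picture after backing off showed it standing through that hole.
- **Position:** Overlays of a level arm with the hole on the peg (tray at 0.080) matched both pictures to about 1–2 mm.
- **Contact:** Wrist force was about 0.7 N, close to zero, and the hand was well clear of everything.

**What disagreed:**
- **Hole-to-peg spacing:** Before the last push the cameras differed by about 2 mm on how far the hole was from the peg.
- **Last peg reading:** In the final scene picture the network put the peg foot at the wrong place (0.48, 0.31), so I ignored it. Earlier readings, the block edges and the final picture agreed with each other.
- **Grip:** My grip was about 2 mm off-centre on the tab. That gave a brief 23 N sideways force, well under the limits.

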